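Work the seized locker bolt free

ROBOT

A 7-joint arm with a two-finger parallel gripper is mounted at the origin on the work surface. World frame = base frame: x ahead of the robot, y to its left, z up, the work surface at z = 0. Lengths are in m, angles in degrees, forces in N, time in s.
With the tool pointing down it reaches from about 0.4 to 0.85 m from the base axis. Payload 10.4 kg.
Tool frame: the origin (TCP) lies midway between the tips of the shut fingers; the grasp point (between the pads) lies 19 mm behind it (arm.tcp_to_grasp is the distance from the TCP to the grasp point, in m); z points along the fingers, y is the line along which they close (so a half turn about z gives the same grasp; the last joint's range is limited). The gripper opens to 87 mm and grips with 3 to 60 N. Pads are 19 mm wide; open, the fingers measure 117 mm over their backs; the gripper's body (75 mm by 190 mm) begins 51 mm behind the grasp point.
Start: joints at [-67.128, 19.034, -3.707, 83.658, 1.238, 77.344, -5.071], TCP at [0.256, 0.57, 0.223] pointing down, gripper open.
Joint ranges: [-148.97, 148.97], [-28.65, 121.19], [-84.17, 76.75], [9.2, 138.47], [-72.65, 252.65], [3.7, 117.97], [-149.18, 149.18]. Speed limits (degrees/s): [127.2, 127.2, 159.86, 159.86, 180, 180, 180].

INTERFACE

Orientations are given as [roll, pitch, yaw] about the fixed x, y, z axes, in that order (R = Rz(yaw) Ry(pitch) Rx(roll)).
In Python, from station import arm gives the robot as it stands. The module is installed in compiled form; this text tells all that it offers.
- The arm moves only by the tool drive_tool, never from a script. Its argument "moves" is a list of rows, each a list of 3 entries, a list of its own where there are three numbers: the finger opening in m, from 0 to 0.087, then the shift along the tool's x, y, z in m, then the turn, a rotation vector about the tool's x, y, z in rad. A call has 1 to 20 rows; each row shifts and turns the commanded pose from where the row before left it, along the tool's axes as they then stand; what a row does not reach is not made up. A row lasts 1/12 s, in which the tool goes at most 41.7 mm and 7.16 degrees, less where a joint would pass 70% of its speed; a pose out of reach is approached as far as the arm can. A call with a gripper value outside its range is refused whole. The fingers move at their own pace and stop on an object; "force" is the grip in N (left out, the last holds). Time passes only in rows, so rows that do not move let the fingers close. It gives the time, the measured TCP pose, the force, the opening and the grip force at its end, in the units of the state.
- arm.get_state(): the state, without advancing time (a new reading comes with each control period).
- arm.snapshot(name): name is "scene" or "top"; returns the picture (384x512x3 uint8, red, green, blue); there is no depth.
- arm.get_calibration(name): a dict with "vfov" (degrees; the focal length in pixels is half the picture's height over the tangent of half this angle, whatever the lens; pixels are square), "cx", "cy" (the principal point, pixels), "extrinsics" (4x4, takes a point from camera to world coordinates). Camera axes: x right, y down, z forward; pixel columns grow to the right and rows downward; lengths in m; the calibration is good to about 2 mm. A picture is of the moment at which its call begins. get_calibration takes no time and is no camera call.
- arm.close_job(): hands the job in; it is judged then, once.
The state is a dict: "t": time; "joints": joint angles; "dq": joint speeds; "joint_efforts": joint torques, N m; "ee_pos": TCP position; "tcp_rot": TCP orientation; "contact_force": force on the tool from outside, world axes, zero at the start; "torque": the same for the moment, N m; "width": finger opening in m; "gripper_force": force on a finger pad.
Only numpy, scipy, OpenCV 4.12 (cv2) and the standard library are available. Lean on these libraries where they do the work, as an engineer would, in place of code of your own. Each camera call takes 0.05 s, during which the arm holds its last target. There are 200 camera calls.

TASK

The bolt with the round upright knob on the oak tackle locker is seized with rust, so its hatch cannot be opened. Work it free with short strokes: draw it out until it binds, push it all the way home again, and repeat until it runs, then draw it fully back, let go and leave it drawn. Leave the other bolt, the one with the flat upright tab, shut, and leave the bronze reel standing where it is.

Things in the scene. Friction and masses are not known exactly. Their poses are not given: they have to be found in the camera images.
- knob_bolt (a joint): Travel (m) of the seized bolt with the round knob: 0 = home, 0.050 = fully drawn; starts within 2 mm of home. Stiff, about 6 N, stays where left; 10 to 20 N works it. The first draw binds at about 14 mm; pushed home to within 3 mm, it loosens and the next draw binds at about 21 mm; pushed home again, the third runs all 50 mm. Forcing a bind or cutting a stroke short frees nothing.
- knob_grip (a point): Grip point on the axis of the seized bolt's upright round knob, 46 mm above the locker top; moves with the bolt. x = direction the bolt draws, z up. Knob: 20 mm diameter, top 16 mm above this point. With the bolt home, the rod's guides (10 mm long, 26 wide) lie at x = -26 and +76 mm, tops 24 mm below this point: fingertips less than 22 mm below it clear everything.
- tab_bolt (a joint): Travel (m) of the other bolt: 0 = shut, 0.050 = drawn; starts within 3 mm of shut. Same size and same rust, but its handle is a flat upright tab, 34 mm wide across the bolt and 6 mm thick, its top 56 mm above the locker top.
- locker: Low fixed oak locker, 270 (x) x 460 (y) x 80 mm high, with two hatches side by side; origin at the centre of its underside. Its -x side, nearest the robot, has the front rail. Each hatch has a rust-brown surface bolt on top, 225 mm apart in y, in either order; their knob and tab start 40 mm to -x of the locker's middle. Both bolts draw along its x axis, away from the front rail.
- reel: Heavy bronze trolling reel, 1.0 to 1.7 kg, about 100 mm across and 112 mm high, standing loose on the work surface, its centre 100 to 130 mm beyond the left or right end of the locker (a flat zinc lure tin lies at the other end; tongs and a net gauge lie behind). Origin: centre of its foot's underside, z up. A bystander.

How it is judged (in metres and radians):
On the way, in this order (a step that is already met when the one before it is completed fails the run):
1. the seized bolt is drawn out a little (value of joint knob_bolt above 0.008 m).
2. it is pushed back home (value of joint knob_bolt below 0.006 m).
3. it is drawn out farther than at first (value of joint knob_bolt above 0.0165 m).
4. it is pushed back home again (value of joint knob_bolt below 0.006 m).
At the end, for the whole second after the job is handed in: After at least two short strokes out and back home, the bolt with the round knob is drawn to at least 36 mm of its 50 mm travel and at rest; the bolt with the flat tab is still shut (less than 12 mm drawn), and the reel stands within 20 mm of where it was (value of joint knob_bolt above 0.036 m and velocity of joint knob_bolt between -0.005 and 0.005 m/s and value of joint tab_bolt below 0.012 m and distance of reel from where it was at the start of the episode below 0.02 m); the robot touches nothing.
It fails at once if the bolt with the flat tab is drawn by more than 12 mm (value of joint tab_bolt above 0.012 m).
It fails at once if the reel is moved by more than 20 mm or tipped over (distance of reel from where it was at the start of the episode above 0.02 m or angle between reel's own z axis and vertical above 0.3 rad).
It also fails if it takes over 40 s, if anything falls off the work surface, if the arm or the gripper's body presses on something with over 40 N, if the wrist force passes 120 N, or if a joint passes its speed limit or range.

## Working session

There is one attempt and no reset: what is moved stays moved. The work goes in short steps, Python scripts to look and compute and a tool call to move; the robot and the scene stay as the last step left them, time stands still between calls to the robot, and variables do not carry over. Pictures are saved under pics/ and viewed, at most 10 in all, crops included, and the job is handed in when it is done.

Besides the shell and the picture viewer there is one more tool, called after "Request:" as a command line: name --argument value ..., lists and objects as JSON in quotes. drive_tool: Moves the arm, as the interface text tells. Its arguments: {"type":"object","properties":{"moves":{"type":"array"},"force":{"type":"number"}},"required":["moves"]}

```bash
mkdir -p pics; python3 - <<'E'
from station import arm
import cv2,numpy as np
for n in("scene","top"):
    im=arm.snapshot(n); cv2.imwrite(f"pics/{n}0.png",im[:,:,::-1])
    c=arm.get_calibration(n); print(n,c["vfov"],c["cx"],c["cy"]);print(np.round(c["extrinsics"],4))
s=arm.get_state();print(s["t"],s["ee_pos"],s["tcp_rot"],s["width"],s["contact_force"],arm.tcp_to_grasp)
E
```

```text
scene 50.887228007163664 259.2344808323229 190.08796641406818
[[ 0.5771  0.5309 -0.6206  1.2685]
 [ 0.8166 -0.3831  0.4317 -0.4383]
 [-0.0086 -0.7559 -0.6546  0.8611]
 [ 0.      0.      0.      1.    ]]
top 52.334603164184045 256.00440700263925 191.02278840673023
[[ 0.0137 -0.9948  0.1009  0.4402]
 [-0.9997 -0.0158 -0.0193  0.0486]
 [ 0.0208 -0.1006 -0.9947  1.1724]
 [ 0.      0.      0.      1.    ]]
0.1 [0.25573432 0.56990367 0.22185975] [-1.79929313e+02  3.33521884e-03  1.55833878e+02] 0.08702704371746293 [ 0.29814546 -0.7181867   0.28390795] 0.0187
```

View pics/scene0.png

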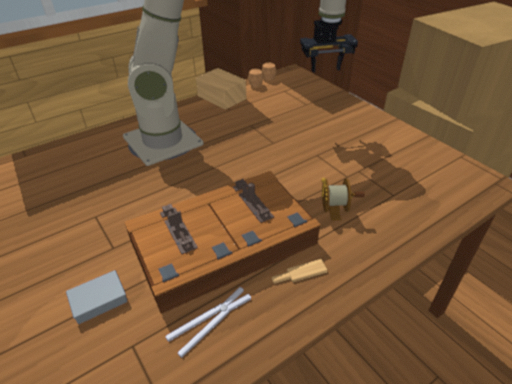

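View pics/top0.png

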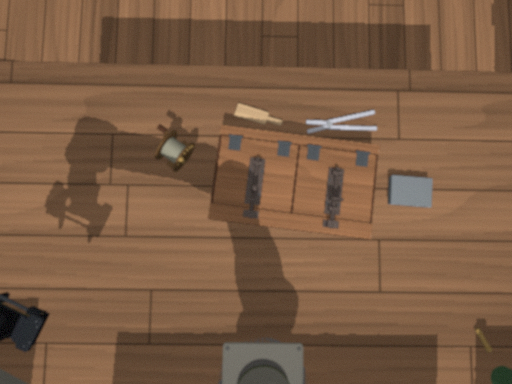

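The top view shows the locker at columns 212–378, rows 125–237. The bolts are at about (254,185) and (334,195), with the reel at (175,152) on the left (+y). I'll enlarge the bolts to tell the knob from the tab.

```bash
python3 - <<'E'
import cv2,numpy as np
a=cv2.imread("pics/scene0.png")[165:265,150:290]; b=cv2.imread("pics/top0.png")[120:240,205:385]
a=cv2.resize(a,None,fx=4,fy=4,interpolation=3); a=cv2.convertScaleAbs(a,alpha=1.8)
b=cv2.resize(b,None,fx=4.4,fy=4.4,interpolation=3); b=cv2.convertScaleAbs(b,alpha=1.8)
cv2.imwrite("pics/a.png",a);cv2.imwrite("pics/b.png",b)
E
```

```text
(no output)
```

View pics/a.png

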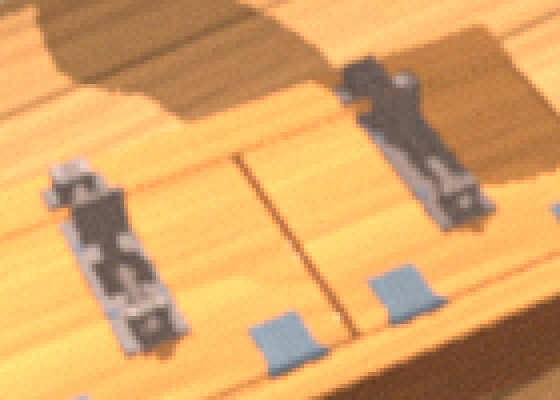

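View pics/b.png

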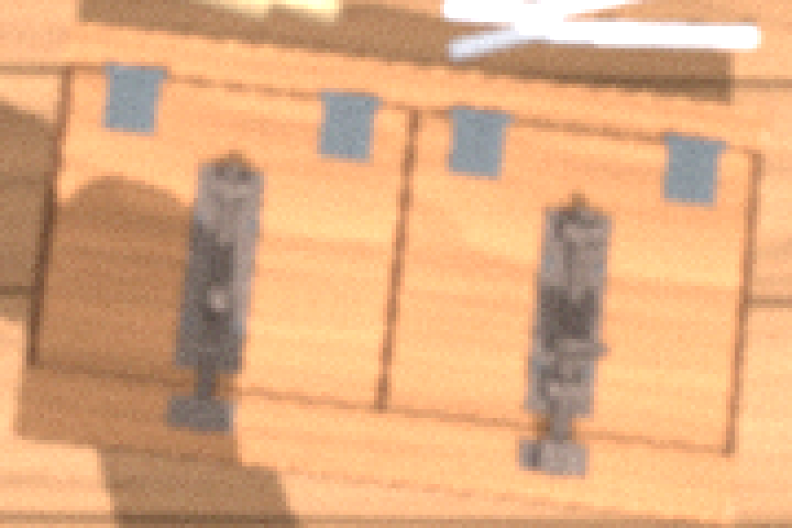

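The knob is on the left bolt, nearer the reel: top view about (254.3,187.7), scene about (251,185). The flat tab is on the right bolt.

```bash
cat > h.py <<'E'
from station import arm
import numpy as np
def ray(n,u,v):
    c=arm.get_calibration(n);f=192/np.tan(np.radians(c["vfov"]/2));E=np.array(c["extrinsics"])
    d=E[:3,:3]@np.array([(u-c["cx"])/f,(v-c["cy"])/f,1]);return E[:3,3],d/np.linalg.norm(d)
def plane(n,u,v,z):
    o,d=ray(n,u,v);return o+d*(z-o[2])/d[2]
def tri(p,q):
    (o,d),(e,g)=ray(*p),ray(*q);s=np.linalg.lstsq(np.c_[d,-g],e-o,rcond=None)[0]
    a,b=o+d*s[0],e+g*s[1];return (a+b)/2,np.linalg.norm(a-b)
E
python3 - <<'E'
from h import *
T=lambda x,y,z:plane("top",205+x/4.4,120+y/4.4,z)
c=[T(*p,.08) for p in((70,65),(760,150),(35,365),(730,452))]
print(np.round(c,4))
for a,b in((0,1),(2,3)):
    d=c[a]-c[b];print("y-edge yaw",np.degrees(np.arctan2(-d[0],d[1])),np.linalg.norm(d))
for a,b in((2,0),(3,1)):
    d=c[b]-c[a];print("x-edge yaw",np.degrees(np.arctan2(d[1],d[0])),np.linalg.norm(d))
p,q=T(202,415,.09),T(234,160,.09);d=q-p;print("bolt",p,q,np.degrees(np.arctan2(d[1],d[0])))
print("knob top plane",T(217,298,.142),plane("scene",251,184.5,.142))
print(tri(("top",205+217/4.4,120+298/4.4),("scene",251,185)))
print("tab",T(572,349,.136)); print("reel",plane("top",175,152,.06))
E
```

```text
[[ 0.7103  0.1295  0.08  ]
 [ 0.6625 -0.3189  0.08  ]
 [ 0.5156  0.1472  0.08  ]
 [ 0.4668 -0.2962  0.08  ]]
y-edge yaw -6.085213373023378 0.45090440645096685
y-edge yaw -6.283610570212961 0.44608413862659657
x-edge yaw -5.212599833671733 0.19556461650573906
x-edge yaw -6.621451849978992 0.19709521362303137
bolt [0.48499567 0.04076743 0.09      ] [0.64798567 0.02278435 0.09      ] -6.296115272432126
knob top plane [0.55344558 0.03316238 0.142     ] [0.55416966 0.03115999 0.142     ]
(array([0.55338687, 0.03249671, 0.13907497]), np.float64(0.0014562874935780219))
tab [ 0.52641153 -0.18293736  0.136     ]
reel [0.66223288 0.26170929 0.06      ]
```

Request:
drive_tool --moves '[[0.087,[-0.0246,-0.0184,0],[0,0,0]],[0.087,[-0.0246,-0.0184,0],[0,0,0]],[0.087,[-0.0246,-0.0184,0],[0,0,0]],[0.087,[-0.0246,-0.0184,0],[0,0,0]],[0.087,[-0.0246,-0.0184,0],[0,0,0]],[0.087,[-0.0246,-0.0184,0],[0,0,0]],[0.087,[-0.0246,-0.0184,0],[0,0,0]],[0.087,[-0.0246,-0.0184,0],[0,0,0]],[0.087,[-0.0246,-0.0184,0],[0,0,0]],[0.087,[-0.0246,-0.0184,0],[0,0,0]],[0.087,[-0.0246,-0.0184,0],[0,0,0]],[0.087,[-0.0246,-0.0184,0],[0,0,0]],[0.087,[-0.0246,-0.0184,0],[0,0,0]],[0.087,[-0.0246,-0.0184,0],[0,0,0]],[0.087,[-0.0246,-0.0184,0],[0,0,0]],[0.087,[-0.0246,-0.0184,0],[0,0,0]],[0.087,[-0.0246,-0.0184,0],[0,0,0]],[0.087,[-0.0246,-0.0184,0],[0,0,0]],[0.087,[-0.0246,-0.0184,0],[0,0,0]],[0.087,[-0.0246,-0.0184,0],[0,0,0]]]'

```text
t: 1.77
ee_pos: [0.5544, 0.0317, 0.2223]
tcp_rot: [-180.0, -0.0, 155.8]
contact_force: [-0.4, 0.5, -0.1]
width: 0.0872
gripper_force: 0.0
```

Request:
drive_tool --moves '[[0.087,[0,0,0],[0,0,0.105]],[0.087,[0,0,0],[0,0,0.105]],[0.087,[0,0,0],[0,0,0.105]],[0.087,[0,0,0],[0,0,0.105]],[0.087,[0,0,0],[0,0,0.105]],[0.087,[0,0,0],[0,0,0.105]],[0.087,[0,0,0],[0,0,0.105]],[0.087,[0,0,0],[0,0,0.105]],[0.087,[0,0,0],[0,0,0.105]],[0.087,[0,0,0],[0,0,0.105]],[0.087,[0,0,0],[0,0,0.105]],[0.087,[0,0,0],[0,0,0.105]],[0.087,[0,0,0],[0,0,0]],[0.087,[0,0,0],[0,0,0]]]'

```text
t: 2.93
ee_pos: [0.5539, 0.0331, 0.2223]
tcp_rot: [-180.0, 0.0, 83.8]
contact_force: [-0.0, -0.1, 0.0]
width: 0.087
gripper_force: 0.0
```

Request:
drive_tool --moves '[[0.087,[0,0,0.016],[0,0,0]],[0.087,[0,0,0.016],[0,0,0]],[0.087,[0,0,0.016],[0,0,0]],[0.087,[0,0,0.016],[0,0,0]],[0.087,[0,0,0.016],[0,0,0]],[0.087,[0,0,0.016],[0,0,0]],[0.087,[0,0,0.016],[0,0,0]],[0.087,[0,0,0],[0,0,0]]]'

```text
t: 3.6
ee_pos: [0.5522, 0.033, 0.1075]
tcp_rot: [-179.7, 0.1, 83.9]
contact_force: [-0.2, 0.4, 0.1]
width: 0.0869
gripper_force: 0.0
```

```bash
python3 - <<'E'
from station import arm
import cv2,numpy as np
a=arm.snapshot("scene")[135:265,170:330,::-1]; b=arm.snapshot("top")[120:240,205:325,::-1]
a=cv2.resize(a,(400,325),interpolation=3);b=cv2.resize(b,(325,325),interpolation=3)
cv2.imwrite("pics/c.png",cv2.convertScaleAbs(np.hstack([a,b]),alpha=1.8))
s=arm.get_state();print(s["ee_pos"],s["contact_force"])
E
```

```text
[0.55388894 0.03299583 0.1105634 ] [ 0.50842273 -0.23089533  0.50469251]
```

View pics/c.png

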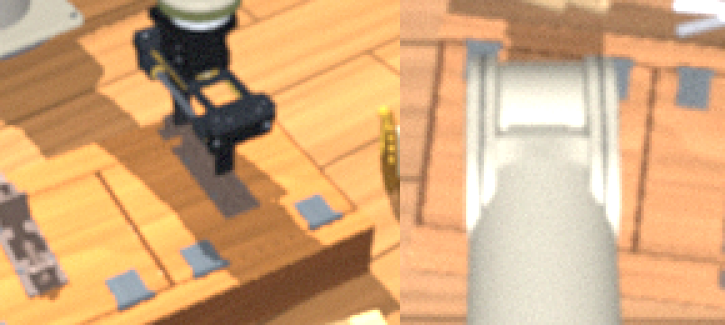

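The picture shows the open fingers straddling the knob along the bolt axis, with nothing touching. Next I close on it.

Request:
drive_tool --moves '[[0.06,[0,0,0],[0,0,0]],[0.04,[0,0,0],[0,0,0]],[0.03,[0,0,0],[0,0,0]],[0.025,[0,0,0],[0,0,0]],[0.02,[0,0,0],[0,0,0]],[0.015,[0,0,0],[0,0,0]],[0.01,[0,0,0],[0,0,0]],[0.01,[0,0,0],[0,0,0]],[0.01,[0,0,0],[0,0,0]],[0.01,[0,0,0],[0,0,0]]]' --force 30

```text
t: 4.53
ee_pos: [0.5541, 0.0331, 0.1105]
tcp_rot: [-180.0, -0.0, 83.6]
contact_force: [-0.0, -0.2, 0.4]
width: 0.0283
gripper_force: 0.0
```

Fingers are still closing.

Request:
drive_tool --moves '[[0.01,[0,0,0],[0,0,0]],[0.01,[0,0,0],[0,0,0]],[0.01,[0,0,0],[0,0,0]],[0.01,[0,0,0],[0,0,0]],[0.01,[0,0,0],[0,0,0]],[0.01,[0,0,0],[0,0,0]]]' --force 30

```text
t: 5.03
ee_pos: [0.5534, 0.0331, 0.1104]
tcp_rot: [-179.9, -0.0, 83.6]
contact_force: [-5.1, 0.7, 2.4]
width: 0.0189
gripper_force: 30.0
```

Request:
drive_tool --moves '[[0.01,[0,0.002,0],[0,0,0]],[0.01,[0,0.002,0],[0,0,0]],[0.01,[0,0.002,0],[0,0,0]],[0.01,[0,0.002,0],[0,0,0]],[0.01,[0,0.002,0],[0,0,0]],[0.01,[0,0.001,0],[0,0,0]],[0.01,[0,0,0],[0,0,0]]]'

```text
t: 5.62
ee_pos: [0.5637, 0.032, 0.1104]
tcp_rot: [-179.8, -0.0, 83.6]
contact_force: [-9.6, 0.8, 6.8]
width: 0.0193
gripper_force: 30.0
```

Request:
drive_tool --moves '[[0.01,[0,0.001,0],[0,0,0]],[0.01,[0,0.001,0],[0,0,0]],[0.01,[0,0,0],[0,0,0]]]'

```text
t: 5.87
ee_pos: [0.5657, 0.0318, 0.1104]
tcp_rot: [-179.8, -0.0, 83.6]
contact_force: [-9.8, 0.4, 7.8]
width: 0.0186
gripper_force: 30.0
```

Request:
drive_tool --moves '[[0.01,[0,0.001,0],[0,0,0]],[0.01,[0,0.001,0],[0,0,0]],[0.01,[0,0,0],[0,0,0]]]'

```text
t: 6.12
ee_pos: [0.5662, 0.0318, 0.1103]
tcp_rot: [-179.6, -0.0, 83.7]
contact_force: [-17.6, 1.3, 14.1]
width: 0.019
gripper_force: 30.0
```

It bound after about 13–14 mm, with the force rising to 18 N. Now I push it home.

Request:
drive_tool --moves '[[0.01,[0,-0.002,0],[0,0,0]],[0.01,[0,-0.002,0],[0,0,0]],[0.01,[0,-0.002,0],[0,0,0]],[0.01,[0,-0.002,0],[0,0,0]],[0.01,[0,-0.002,0],[0,0,0]],[0.01,[0,-0.002,0],[0,0,0]],[0.01,[0,-0.002,0],[0,0,0]],[0.01,[0,-0.002,0],[0,0,0]],[0.01,[0,0,0],[0,0,0]]]'

```text
t: 6.87
ee_pos: [0.555, 0.033, 0.1105]
tcp_rot: [179.7, 0.0, 83.6]
contact_force: [10.1, -1.8, -9.3]
width: 0.0191
gripper_force: 30.0
```

Request:
drive_tool --moves '[[0.01,[0,-0.001,0],[0,0,0]],[0.01,[0,-0.001,0],[0,0,0]],[0.01,[0,0,0],[0,0,0]]]'

```text
t: 7.12
ee_pos: [0.5524, 0.0333, 0.1105]
tcp_rot: [179.8, 0.0, 83.6]
contact_force: [6.1, -0.9, -6.8]
width: 0.0193
gripper_force: 30.0
```

Request:
drive_tool --moves '[[0.01,[0,-0.001,0],[0,0,0]],[0.01,[0,-0.001,0],[0,0,0]],[0.01,[0,0,0],[0,0,0]]]'

```text
t: 7.37
ee_pos: [0.5512, 0.0334, 0.1105]
tcp_rot: [179.7, 0.0, 83.6]
contact_force: [11.0, -0.8, -9.9]
width: 0.0187
gripper_force: 30.0
```

Request:
drive_tool --moves '[[0.01,[0,-0.001,0],[0,0,0]],[0.01,[0,-0.001,0],[0,0,0]],[0.01,[0,0,0],[0,0,0]]]'

```text
t: 7.62
ee_pos: [0.5511, 0.0334, 0.1106]
tcp_rot: [179.5, 0.0, 83.6]
contact_force: [22.6, -0.7, -19.8]
width: 0.0194
gripper_force: 30.1
```

Home stop confirmed (23 N). Second draw.

Request:
drive_tool --moves '[[0.01,[0,0.002,0],[0,0,0]],[0.01,[0,0.002,0],[0,0,0]],[0.01,[0,0.002,0],[0,0,0]],[0.01,[0,0.002,0],[0,0,0]],[0.01,[0,0.002,0],[0,0,0]],[0.01,[0,0.002,0],[0,0,0]],[0.01,[0,0.002,0],[0,0,0]],[0.01,[0,0.002,0],[0,0,0]],[0.01,[0,0.002,0],[0,0,0]],[0.01,[0,0.002,0],[0,0,0]],[0.01,[0,0.002,0],[0,0,0]],[0.01,[0,0.002,0],[0,0,0]],[0.01,[0,0,0],[0,0,0]]]'

```text
t: 8.7
ee_pos: [0.5694, 0.0314, 0.1104]
tcp_rot: [-179.8, -0.0, 83.6]
contact_force: [-11.2, 0.9, 7.4]
width: 0.019
gripper_force: 30.0
```

Request:
drive_tool --moves '[[0.01,[0,0.001,0],[0,0,0]],[0.01,[0,0.001,0],[0,0,0]],[0.01,[0,0,0],[0,0,0]]]'

```text
t: 8.95
ee_pos: [0.5714, 0.0312, 0.1104]
tcp_rot: [-179.8, -0.0, 83.6]
contact_force: [-10.4, 0.4, 7.7]
width: 0.0191
gripper_force: 30.0
```

Past the first bind, at about 20 mm. I keep drawing to the next one.

Request:
drive_tool --moves '[[0.01,[0,0.001,0],[0,0,0]],[0.01,[0,0.001,0],[0,0,0]],[0.01,[0,0.001,0],[0,0,0]],[0.01,[0,0,0],[0,0,0]]]'

```text
t: 9.28
ee_pos: [0.5732, 0.031, 0.1103]
tcp_rot: [-179.6, -0.0, 83.7]
contact_force: [-16.5, 1.0, 12.4]
width: 0.0193
gripper_force: 30.0
```

Bound again at about 22 mm. Pushing home.

Request:
drive_tool --moves '[[0.01,[0,-0.002,0],[0,0,0]],[0.01,[0,-0.002,0],[0,0,0]],[0.01,[0,-0.002,0],[0,0,0]],[0.01,[0,-0.002,0],[0,0,0]],[0.01,[0,-0.002,0],[0,0,0]],[0.01,[0,-0.002,0],[0,0,0]],[0.01,[0,-0.002,0],[0,0,0]],[0.01,[0,-0.002,0],[0,0,0]],[0.01,[0,-0.002,0],[0,0,0]],[0.01,[0,-0.002,0],[0,0,0]],[0.01,[0,-0.002,0],[0,0,0]],[0.01,[0,-0.002,0],[0,0,0]],[0.01,[0,-0.001,0],[0,0,0]],[0.01,[0,-0.001,0],[0,0,0]],[0.01,[0,0,0],[0,0,0]]]'

```text
t: 10.53
ee_pos: [0.5512, 0.0334, 0.1105]
tcp_rot: [179.8, -0.0, 83.6]
contact_force: [7.0, -0.8, -7.0]
width: 0.0191
gripper_force: 30.0
```

Request:
drive_tool --moves '[[0.01,[0,-0.001,0],[0,0,0]],[0.01,[0,-0.001,0],[0,0,0]],[0.01,[0,0,0],[0,0,0]]]'

```text
t: 10.78
ee_pos: [0.5511, 0.0334, 0.1106]
tcp_rot: [179.6, 0.0, 83.6]
contact_force: [17.5, -0.8, -16.3]
width: 0.0195
gripper_force: 30.1
```

Home again (17 N against the stop). Third draw.

Request:
drive_tool --moves '[[0.01,[0,0.0025,0],[0,0,0]],[0.01,[0,0.0025,0],[0,0,0]],[0.01,[0,0.0025,0],[0,0,0]],[0.01,[0,0.0025,0],[0,0,0]],[0.01,[0,0.0025,0],[0,0,0]],[0.01,[0,0.0025,0],[0,0,0]],[0.01,[0,0.0025,0],[0,0,0]],[0.01,[0,0.0025,0],[0,0,0]],[0.01,[0,0.0025,0],[0,0,0]],[0.01,[0,0.0025,0],[0,0,0]],[0.01,[0,0.0025,0],[0,0,0]],[0.01,[0,0.0025,0],[0,0,0]],[0.01,[0,0,0],[0,0,0]]]'

```text
t: 11.87
ee_pos: [0.5775, 0.0305, 0.1104]
tcp_rot: [-179.9, -0.0, 83.6]
contact_force: [-3.7, 0.2, 2.1]
width: 0.0189
gripper_force: 30.0
```

It runs freely now, at about 26 mm and 4 N. I draw it the rest of the way.

Request:
drive_tool --moves '[[0.01,[0,0.0025,0],[0,0,0]],[0.01,[0,0.0025,0],[0,0,0]],[0.01,[0,0.0025,0],[0,0,0]],[0.01,[0,0.0025,0],[0,0,0]],[0.01,[0,0.0025,0],[0,0,0]],[0.01,[0,0.0025,0],[0,0,0]],[0.01,[0,0.0025,0],[0,0,0]],[0.01,[0,0.0025,0],[0,0,0]],[0.01,[0,0.002,0],[0,0,0]],[0.01,[0,0.001,0],[0,0,0]],[0.01,[0,0,0],[0,0,0]]]'

```text
t: 12.78
ee_pos: [0.6002, 0.028, 0.1104]
tcp_rot: [-179.9, -0.0, 83.6]
contact_force: [-4.3, 0.1, 1.8]
width: 0.0191
gripper_force: 30.0
```

About 49 mm drawn. Now I release and lift straight up.

Request:
drive_tool --moves '[[0.03,[0,0,0],[0,0,0]],[0.05,[0,0,0],[0,0,0]],[0.06,[0,0,0],[0,0,0]],[0.06,[0,0,0],[0,0,0]],[0.06,[0,0,0],[0,0,0]],[0.06,[0,0,0],[0,0,0]],[0.06,[0,0,0],[0,0,0]],[0.06,[0,0,0],[0,0,0]]]'

```text
t: 13.45
ee_pos: [0.6009, 0.0279, 0.1105]
tcp_rot: [180.0, -0.0, 83.6]
contact_force: [0.1, 0.5, 0.1]
width: 0.058
gripper_force: 0.0
```

Request:
drive_tool --moves '[[0.06,[0,0,-0.005],[0,0,0]],[0.06,[0,0,-0.01],[0,0,0]],[0.06,[0,0,-0.015],[0,0,0]],[0.06,[0,0,-0.02],[0,0,0]],[0.06,[0,0,-0.02],[0,0,0]],[0.06,[0,0,-0.02],[0,0,0]],[0.06,[0,0,-0.02],[0,0,0]],[0.06,[-0.03,0,-0.01],[0,0,0]],[0.06,[-0.03,0,0],[0,0,0]],[0.06,[-0.03,0,0],[0,0,0]],[0.06,[-0.03,0,0],[0,0,0]],[0.06,[-0.03,0,0],[0,0,0]],[0.06,[0,0,0],[0,0,0]],[0.06,[0,0,0],[0,0,0]],[0.06,[0,0,0],[0,0,0]]]'

```text
t: 14.7
ee_pos: [0.5844, -0.1205, 0.2312]
tcp_rot: [180.0, -0.0, 83.7]
contact_force: [0.1, 1.0, -0.3]
width: 0.0599
gripper_force: 0.0
```

```bash
python3 - <<'E'
from station import arm
import cv2,numpy as np
a=arm.snapshot("scene")[120:280,130:370,::-1]
a=cv2.resize(a,None,fx=3.3,fy=3.3,interpolation=3)
cv2.imwrite("pics/d.png",cv2.convertScaleAbs(a,alpha=1.8))
s=arm.get_state();print(s["t"],s["ee_pos"],s["contact_force"],s["width"],np.abs(s["dq"]).max())
E
```

```text
14.75 [ 0.58455769 -0.11984487  0.23095041] [0.13848048 1.58413604 0.24992281] 0.059887093451173316 0.5604710913439794
```

View pics/d.png

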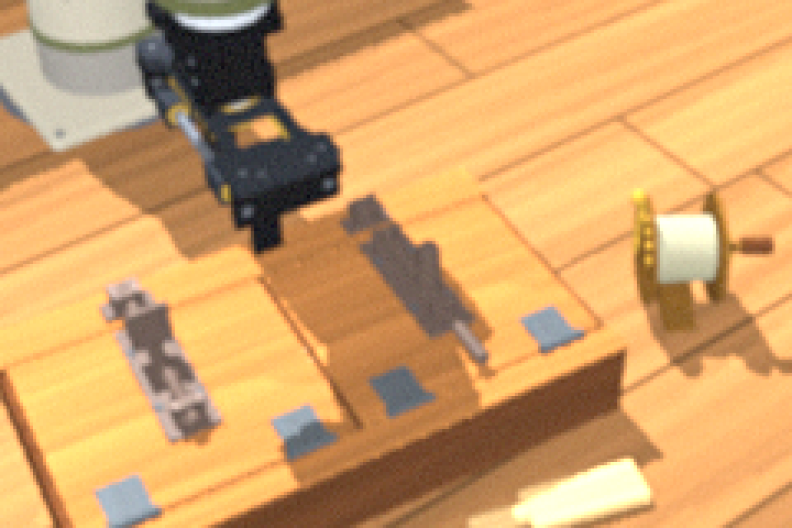

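The picture shows the knob bolt drawn: its knob has moved to (425,260) and its rod sticks out at (470,340). The tab bolt at (150,330) is still shut, the reel at (690,250) is upright, and the gripper is clear.

```bash
python3 -c "
from station import arm
print(arm.close_job())"
```

```text
the job is handed in; nothing more can be done
None
```

The knob bolt came free after two short strokes and is left drawn about 49 mm; in the last picture the tab bolt is still shut and the reel is standing. The job is handed in at about 15 s, but no verdict came back.

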